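# Set a strip of backing board in the paper trimmer

## Task

Get the paper trimmer ready to cut 20 mm off the end of the brown strip of backing board: slide the safety catch fully open, then lift the cutting arm well up and leave it there. Then lay the strip flat on the bed, one long side snug and square along the fence and one end sticking out about 20 mm past the cutting edge, and let go; leave the mug, the tape roll and the ruler where they are.

Things in the scene. Friction and masses are not known exactly. Their poses are not given: they have to be found in the camera images.
- trimmer: Lever paper trimmer, fixed to the desk, turned up to 10 degrees either way. Origin: centre of its underside; x to its far (fence) end, y to the left, z up. Grey bed with white grid: x -140..+130, y -100..+96 mm, top 22 mm above the desk. The catch's guide stands on it at x -83..-47, y -82..-4 mm, 17 mm high above the bed without its knob; from there to the fence the bed is clear.
- trim_corner (a point): Point on the bed's surface (22 mm above the desk) where fence and cutting edge meet; axes as the trimmer's. Fence: aluminium bar across the far end of the bed, its near face runs along this point's y, 13 mm high above the bed, 15 mm thick. Cutting edge: the steel right-hand rim of the bed, running from this point along -x.
- catch_knob (a point): Middle of the black knob of the safety catch: upright, 20 mm across, 26 mm high, its middle 56 mm above the desk. It stands on a steel bolt on the bed, left of the cutting arm. The bolt's guide beside the foot of the knob rises to 39 mm above the desk.
- catch (a joint): Slide of the safety catch in m: about 0 = locked (the bolt reaches over a lip on the cutting arm and holds the arm down); the knob slides to the left, along the trimmer's +y, to 0.026 = fully open. Moves with about 1.5 N and stays where it is left. Arm free from 0.016 on.
- lever_grip (a point): Point on the axis of the cutting arm's round black handle, 25 mm thick and 100 mm long; this point is halfway along it. With the arm down the handle lies along the trimmer's x, the point 50 mm above the desk, 250 mm in front of the hinge.
- lever_hinge (a point): Hinge pin of the cutting arm at the far right corner of the trimmer, 50 mm above the desk; the hinge axis is the trimmer's y.
- lever (a joint): Angle of the cutting arm in rad: 0 = down, lying along the right of the cutting edge; grows as the handle end swings up, to a stop at 1.45. Stiff hinge: takes about 6 N at the handle and stays where it is left. 'Well up' is 0.8 or more.
- board_mid (a point): Centre of the loose brown strip of stiff backing board, 60 x 200 x 6 mm, about 50 g, lying flat on the desk left of the trimmer; 200 mm along its own y, 60 mm along its own x. Both ends and both sides are alike.
- mug: Blue mug, 82 mm across, 91 mm high, standing on the desk; origin under its centre. Leave alone.
- tape_roll: Roll of masking tape, 104 mm across, 25 mm high, lying on the desk; origin under its centre. Leave alone.
- ruler: Wooden ruler 28 x 300 x 9 mm lying near the front edge of the desk, long along its own y; origin under its centre. Leave alone.

How it is judged (in metres and radians):
On the way, in this order (a step that is already met when the one before it is completed fails the run):
1. the safety catch is slid open (value of joint catch above 0.019 m), for 0.2 s.
2. the cutting arm is lifted well up (value of joint lever above 0.8 rad), for 0.2 s.
At the end, for the whole second after the job is handed in: The catch is open (0.018 m or more), the cutting arm stays raised (0.75 rad or more), and the strip lies still and flat on the bed, its long side within 4 mm of the fence and square to it within 0.045 rad, one end 14 to 26 mm past the cutting edge (value of joint catch above 0.018 m and value of joint lever above 0.75 rad and x of board_mid in the frame of trim_corner between -0.034 and -0.026 m and y of board_mid in the frame of trim_corner between 0.074 and 0.086 m and z of board_mid in the frame of trim_corner between 0 and 0.006 m and angle between the y axis of board_mid and the y axis of trim_corner, either way round below 0.045 rad and angle between board_mid's own z axis and vertical below 0.04 rad and linear speed of board below 0.01 m/s); the robot touches nothing.
It fails at once if the mug, the tape roll or the ruler is moved by more than 30 mm (distance of any of mug, tape_roll, ruler from where it was at the start of the episode above 0.03 m).
It also fails if it takes over 67 s, if anything falls off the work surface, if the arm or the gripper's body presses on something with over 40 N, if the wrist force passes 120 N, or if a joint passes its speed limit or range.

## Robot

A 7-joint arm with a two-finger parallel gripper is mounted at the origin on a cart in front of the work surface, level with it; the furniture and walls round the work are solid. World frame = base frame: x ahead of the robot, y to its left, z up, the work surface at z = 0. Lengths are in mm, angles in rad, forces in N, time in s.
With the tool pointing down it reaches from about 350 to 900 mm from the base axis. Payload 7.2 kg.
Tool frame: the origin (TCP) lies midway between the tips of the shut fingers; the grasp point (between the pads) lies 19 mm behind it; z points along the fingers, y is the line along which they close (so a half turn about z gives the same grasp; the last joint's range is limited). The gripper opens to 88 mm and grips with 3 to 60 N. Pads are 20 mm wide; open, the fingers measure 115 mm over their backs; the gripper's body (75 mm by 178 mm) begins 61 mm behind the grasp point.
Start: joints at [1.205, 0.411, -0.013, 1.596, 0.006, 1.134, -0.082], TCP at [183.374, -597.497, 222.653] pointing down, gripper open.
Joint ranges: [-2.95, 2.95], [-0.29, 1.99], [-1.47, 1.44], [0.14, 2.54], [-1.03, 4.17], [0.13, 1.85], [-2.86, 2.86]. Speed limits (rad/s): [2.39, 2.39, 3.01, 3.01, 3.14, 3.14, 3.14].

## Interface

Orientations are given as [roll, pitch, yaw] about the fixed x, y, z axes, in that order (R = Rz(yaw) Ry(pitch) Rx(roll)).
In Python, from rig import observe, get_image, hand_in gives the robot as it stands. The module is installed in compiled form; this text tells all that it offers.
- The arm moves only by the tool arm_command, never from a script. Its arguments are lists of equal length, an entry for each row: "turn": the turn, a rotation vector about the tool's x, y, z in degrees, a list of three; "travel": the shift along the tool's x, y, z in cm, a list of three; "grip": the gripper command: -1 is shut, 1 is fully open, values between are in proportion. A call has exactly 10 rows; each row shifts and turns the commanded pose from where the row before left it, along the tool's axes as they then stand; what a row does not reach is not made up. A row lasts 1/10 s, in which the tool goes at most 50 mm and 8.59 degrees, less where a joint would pass 70% of its speed; a pose out of reach is approached as far as the arm can. A call is refused whole if a number of a shift passes 5 or a number of a turn 8.59, either way. A call with a gripper value outside its range is refused whole. The fingers move at their own pace and stop on an object; the grip force is fixed at half the most. Time passes only in rows, so rows that do not move let the fingers close, or fill a call up. It gives the time, the measured TCP pose, the force, the opening and the grip force at its end, in the units of the state.
- observe(): the state, without advancing time (a new reading comes with each control period).
- get_image(name): name is "scene" or "top"; returns a dict with "image" (480x640x3 uint8, red, green, blue), "vfov" (degrees; the focal length in pixels is half the picture's height over the tangent of half this angle, whatever the lens; pixels are square), "cx", "cy" (the principal point, pixels), "R" (3x3) and "t" (3): a world point X has camera coordinates R X + t. Camera axes: x right, y down, z forward; pixel columns grow to the right and rows downward; lengths in mm; the calibration is good to about 2 mm. A picture is of the moment at which its call begins. There is no depth.
- hand_in(): hands the job in; it is judged then, once.
The state is a dict: "time": time; "qpos": joint angles; "dq": joint speeds; "joint_efforts": joint torques, N m; "ee_pos": TCP position; "tool_rot": TCP orientation; "contact_force": force on the tool from outside, world axes, zero at the start; "moment": the same for the moment, N m; "opening": opening from 0.0 (shut) to 1.0 (fully open); "finger_force": force on a finger pad.
Only numpy, scipy, OpenCV 4.12 (cv2) and the standard library are available. Lean on these libraries where they do the work, as an engineer would, in place of code of your own. Each camera call takes 0.05 s, during which the arm holds its last target. There are 200 camera calls.

## Working session

There is one attempt and no reset: what is moved stays moved. The work goes in short steps, Python scripts to look and compute and a tool call to move; the robot and the scene stay as the last step left them, time stands still between calls to the robot, and variables do not carry over. Pictures are saved under pics/ and viewed, at most 10 in all, crops included, and the job is handed in when it is done.

Besides the shell and the picture viewer there is one more tool, called after "Call:" as name(argument=value, ...), one argument or row to a line, values as JSON. arm_command: Moves the arm, as the interface text tells. Its arguments: {"type":"object","properties":{"turn":{"type":"array"},"travel":{"type":"array"},"grip":{"type":"array"}},"required":["turn","travel","grip"]}

```bash
mkdir -p pics; cat > h.py <<'E'
import numpy as np, cv2
from rig import observe, get_image
def snap(n,f):
    d=get_image(n); cv2.imwrite('pics/'+f,d['image'][:,:,::-1]); np.savez('pics/'+n,**d); return d
def ray(d,u,v):
    f=240/np.tan(np.radians(float(d['vfov'])/2)); R=np.array(d['R']); t=np.array(d['t'])
    return -R.T@t, R.T@np.array([(u-d['cx'])/f,(v-d['cy'])/f,1])
def onz(d,u,v,z):
    c,r=ray(d,u,v); return (c+r*(z-c[2])/r[2])
def proj(d,X):
    f=240/np.tan(np.radians(float(d['vfov'])/2)); p=np.array(d['R'])@np.array(X)+d['t']
    return p[:2]/p[2]*f+[d['cx'],d['cy']]
E
python3 - <<'E'
from h import *
for n in('scene','top'):
    d=snap(n,n+'1.png'); print(n,d['vfov'],d['cx'],d['cy'],np.round(d['R'],3).tolist(),np.round(d['t']).tolist())
o=observe(); print(o['ee_pos'],o['tool_rot'],o['time'],o['opening'])
E
```

```text
scene 48.09903525085064 314.30382243898583 246.67105114285727 [[-0.639, -0.77, -0.008], [-0.42, 0.357, -0.834], [0.645, -0.529, -0.551]] [524.0, 188.0, 1162.0]
top 56.409696667283015 319.04816444363746 238.52044888110706 [[0.024, -1.0, -0.002], [-0.992, -0.023, -0.123], [0.123, 0.005, -0.992]] [232.0, 548.0, 981.0]
[ 183.1924663  -597.08338011  221.91980707] [-3.14019494e+00  1.05523857e-04  2.97767212e-01] 0.1 1.0017927331410776
```

View pics/top1.png

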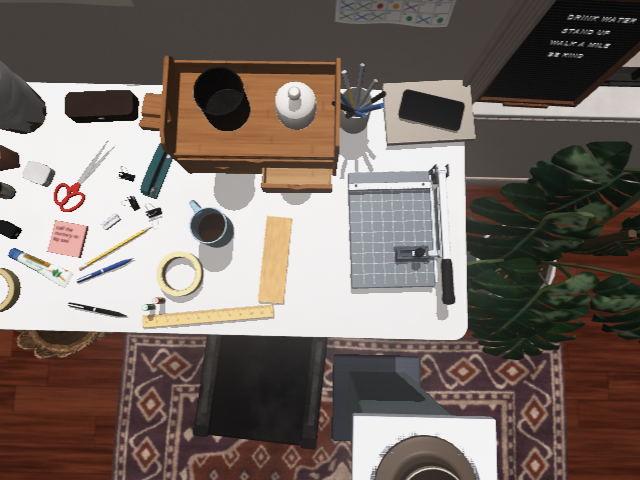

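View pics/scene1.png

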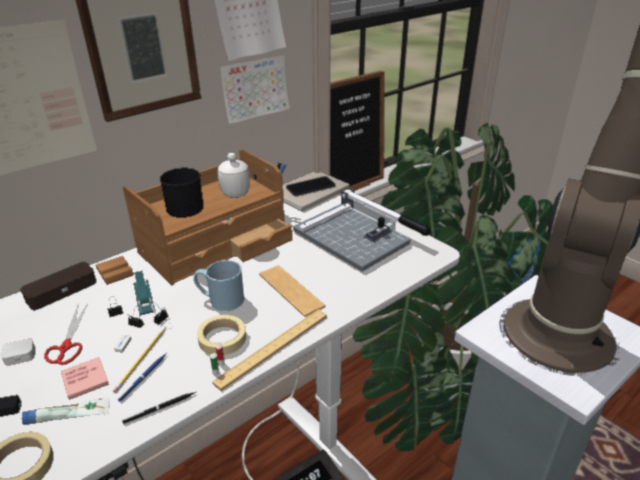

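The top view shows the trimmer at columns 348–455, rows 165–303 (catch knob near (405,253), handle near (448,282)). The board is near (275,260), with the mug at (210,225), tape at (180,273) and ruler at (208,316). The scene view confirms this.

```bash
python3 - <<'E'
from h import *
d=np.load('pics/top.npz'); im=np.ascontiguousarray(d['image'][:,:,::-1])
hsv=cv2.cvtColor(im,cv2.COLOR_BGR2HSV)
# board
m=cv2.inRange(hsv,(8,60,120),(25,255,255)); m[:, :255]=0; m[:,300:]=0; m[:210]=0; m[310:]=0
cs,_=cv2.findContours(m,0,1); c=max(cs,key=cv2.contourArea)
r=cv2.minAreaRect(c); print('board px',r); P=np.array([onz(d,*p,6)[:2] for p in cv2.boxPoints(r)]); print(P.round(),P.mean(0))
# bed
m=cv2.inRange(hsv,(0,0,70),(180,70,185)); m[:,:340]=0;m[:,437:]=0;m[:186]=0;m[295:]=0
m=cv2.morphologyEx(m,cv2.MORPH_CLOSE,np.ones((7,7)));cs,_=cv2.findContours(m,0,1); c=max(cs,key=cv2.contourArea)
r=cv2.minAreaRect(c); print('bed px',r); P=np.array([onz(d,*p,22)[:2] for p in cv2.boxPoints(r)]); print(P.round(),P.mean(0))
a=cv2.resize(im[155:310,335:465],None,fx=4.5,fy=3.8,interpolation=cv2.INTER_CUBIC)
a=cv2.resize(im[160:310,335:465],None,fx=4,fy=4,interpolation=cv2.INTER_CUBIC); cv2.imwrite('pics/crop1.png',a)
# scene crop
d=np.load('pics/scene.npz'); b=d['image'][180:275,285:440,::-1]; cv2.imwrite('pics/crop2.png',cv2.resize(b,None,fx=5,fy=5,interpolation=cv2.INTER_CUBIC))
E
```

```text
board px ((274.85205078125, 259.4054870605469), (25.64777374267578, 86.05089569091797), 6.009006023406982)
[[398. 382.]
 [598. 369.]
 [593. 309.]
 [394. 324.]] [495.78888361 346.1027965 ]
bed px ((392.0, 240.0), (108.0, 88.0), 90.0)
[[669. 180.]
 [673. -25.]
 [424. -23.]
 [419. 176.]] [546.22809072  77.36318163]
```

View pics/crop1.png

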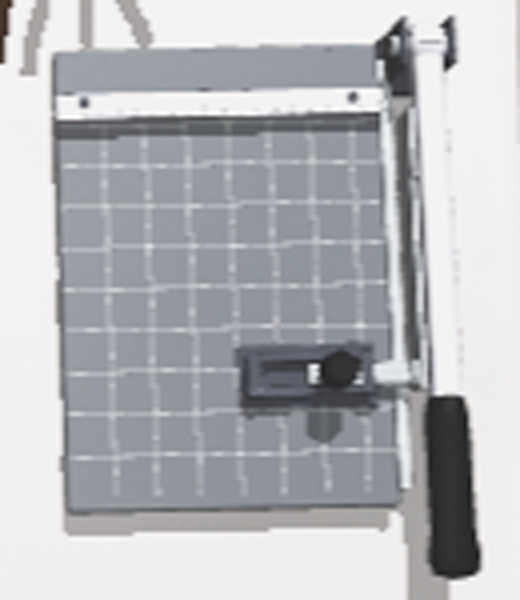

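View pics/crop2.png

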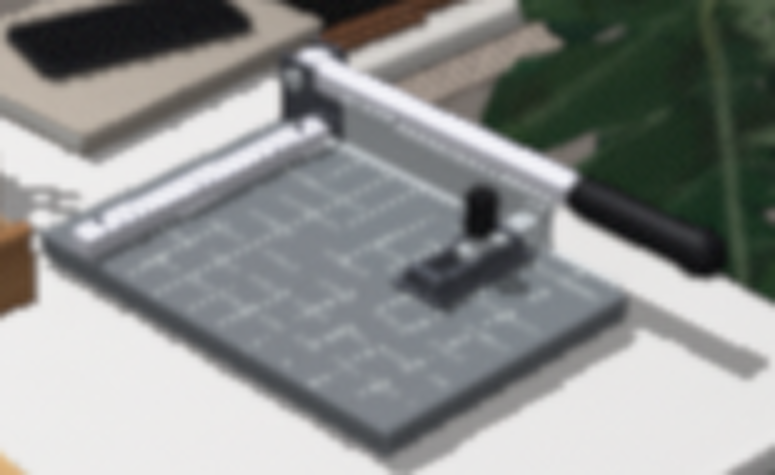

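Crop 1 shows the bed corners at about (53,50), (70,510) and (400,500), the fence's upper near edge from (57,121) to (380,113), the knob top at (342,368), and the handle from (447,398) to (457,575). Crop 2 shows the knob top at (482,190) and the handle from (575,195) to (710,258).

```bash
python3 - <<'E'
from h import *
d=np.load('pics/top.npz')
q=lambda a,b,z: onz(d,335+(a+.5)/4-.5,160+(b+.5)/4-.5,z)[:2]
im=d['image'][:,:,::-1]
for n,a,b,z in [('FL',53,50,22),('NL',70,510,22),('NR',400,502,22),('fenceL',57,121,35),('fenceR',380,113,35),('knobtop',342,368,69),('handleN',457,575,50),('handleF',447,398,50),('edge far',385,120,22),('hingeL',400,35,50),('hingeR',450,35,50)]: print(n,q(a,b,z).round(1))
# fit lines: left edge
g=cv2.cvtColor(im,cv2.COLOR_BGR2GRAY).astype(float)
pts=[]
for v in range(195,284):
    row=g[v,340:362]; k=np.argmin(np.diff(row)); 
    # subpixel at half level
    hi,lo=row[:5].mean(),row[-5:].mean(); h=(hi+lo)/2; i=np.where(row<h)[0][0]; pts.append(onz(d,340+i-1+(row[i-1]-h)/(row[i-1]-row[i]),v,22)[:2])
pts=np.array(pts); l=cv2.fitLine(pts.astype(np.float32),cv2.DIST_HUBER,0,.01,.01).ravel(); print('left',l)
pts=[]
for u in range(355,426):
    col=g[176:196,u]; j=np.argmax(col); h=(col[j]+80)/2; i=j+np.where(col[j:]<h)[0][0]; pts.append(onz(d,u,176+i-1+(col[i-1]-h)/(col[i-1]-col[i]),35)[:2])
pts=np.array(pts); l=cv2.fitLine(pts.astype(np.float32),cv2.DIST_HUBER,0,.01,.01).ravel(); print('fence',l)
pts=[]
for u in range(356,430):
    col=g[278:296,u]; hi=col.max(); i=np.argmin(col[2:])+2; pts.append(onz(d,u,278+i,22)[:2])
pts=np.array(pts); l=cv2.fitLine(pts.astype(np.float32),cv2.DIST_HUBER,0,.01,.01).ravel(); print('near',l)
# knob, handle from both views
s=np.load('pics/scene.npz'); Q=lambda a,b:(285+(a+.5)/5-.5,180+(b+.5)/5-.5)
def tri(p1,p2):
    c1,r1=ray(d,*p1);c2,r2=ray(s,*p2); A=np.c_[r1,-r2]; k=np.linalg.lstsq(A,c2-c1,rcond=None)[0]; return ((c1+r1*k[0]+c2+r2*k[1])/2).round(1), np.linalg.norm(c1+r1*k[0]-c2-r2*k[1]).round(1)
T=lambda a,b:(335+(a+.5)/4-.5,160+(b+.5)/4-.5)
print('knobtop tri',tri(T(342,367),Q(482,192)),'handle end',tri(T(457,575),Q(708,255)))
E
```

```text
FL [701.9 181.1]
NL [434.7 167.2]
NR [443.6 -19.6]
fenceL [656.4 178.9]
fenceR [665.5  -6.6]
knobtop [514.4  23.4]
handleN [403.8 -43.3]
handleF [500.9 -39. ]
edge far [664.6 -12.6]
hingeL [707.4 -14.6]
hingeR [708.1 -43. ]
left [9.9876171e-01 4.9749993e-02 5.4537219e+02 1.7653510e+02]
fence [ 5.205145e-02 -9.986444e-01  6.614719e+02  9.453605e+01]
near [ 4.3547638e-02 -9.9905133e-01  4.3806342e+02  7.4447899e+01]
knobtop tri (array([514.2,  22.6,  68.8]), np.float64(2.1)) handle end (array([405.2, -40.4,  55.4]), np.float64(3.8))
```

Call:
arm_command(
  turn=[
    [0,0,7.1],
    [0,0,7.1],
    [0,0,0],
    [0,0,0],
    [0,0,0],
    [0,0,0],
    [0,0,0],
    [0,0,0],
    [0,0,0],
    [0,0,0],
  ],
  travel=[
    [0,0,-4],
    [0,0,-4],
    [0,0,-4],
    [2.5,-4.2,0],
    [2.5,-4.2,0],
    [2.5,-4.2,0],
    [2.5,-4.2,0],
    [2.5,-4.2,0],
    [2.5,-4.2,0],
    [2.5,-4.2,0],
  ],
  grip=[0,0,0,0,0,0,0,0,0,0],
)

```text
time: 1.1
ee_pos: [343.8, -293.1, 342.6]
tool_rot: [3.141, 0.0, 0.05]
contact_force: [1.5, -0.6, -0.4]
opening: 0.497
finger_force: 0.0
```

Call:
arm_command(
  turn=[
    [0,0,0],
    [0,0,0],
    [0,0,0],
    [0,0,0],
    [0,0,0],
    [0,0,0],
    [0,0,0],
    [0,0,0],
    [0,0,0],
    [0,0,0],
  ],
  travel=[
    [2.67,-4.2,0],
    [2.67,-4.2,0],
    [2.67,-4.2,0],
    [2.67,-4.2,0],
    [2.67,-4.2,0],
    [2.67,-4.2,0],
    [2.67,-4.2,0],
    [0,-1.3,4.5],
    [0,0,5],
    [0,0,5],
  ],
  grip=[0,0,0,0,0,0,0,0,0,0],
)

```text
time: 2.1
ee_pos: [514.7, 21.7, 196.1]
tool_rot: [-3.141, -0.001, 0.052]
contact_force: [0.7, 0.1, -0.4]
opening: 0.499
finger_force: 0.0
```

Call:
arm_command(
  turn=[
    [0,0,0],
    [0,0,0],
    [0,0,0],
    [0,0,0],
    [0,0,0],
    [0,0,0],
    [0,0,0],
    [0,0,0],
    [0,0,0],
    [0,0,0],
  ],
  travel=[
    [0,0,4],
    [0,0,3],
    [0,0,0],
    [0,0,0],
    [0,0,0],
    [0,0,0],
    [0,0,0],
    [0,0,0],
    [0,0,0],
    [0,0,0],
  ],
  grip=[0,0,0,0,0,0,0,0,0,0],
)

```text
time: 3.1
ee_pos: [514.8, 20.8, 127.8]
tool_rot: [3.142, -0.0, 0.05]
contact_force: [0.4, -0.1, -0.6]
opening: 0.498
finger_force: 0.0
```

Call:
arm_command(
  turn=[
    [0,0,0],
    [0,0,0],
    [0,0,0],
    [0,0,0],
    [0,0,0],
    [0,0,0],
    [0,0,0],
    [0,0,0],
    [0,0,0],
    [0,0,0],
  ],
  travel=[
    [0,-0.2,3],
    [0,0,2],
    [0,0,1.5],
    [0,0,1],
    [0,0,0.6],
    [0,0,0],
    [0,0,0],
    [0,0,0],
    [0,0,0],
    [0,0,0],
  ],
  grip=[0,0,0,0,0,0,-1,-1,-1,-1],
)

```text
time: 4.1
ee_pos: [515.1, 22.7, 47.2]
tool_rot: [3.141, -0.001, 0.05]
contact_force: [-0.4, -0.7, 1.8]
opening: 0.219
finger_force: 30.0
```

Call:
arm_command(
  turn=[
    [0,0,0],
    [0,0,0],
    [0,0,0],
    [0,0,0],
    [0,0,0],
    [0,0,0],
    [0,0,0],
    [0,0,0],
    [0,0,0],
    [0,0,0],
  ],
  travel=[
    [0,-0.5,0],
    [0,-0.5,0],
    [0,-0.5,0],
    [0,-0.5,0],
    [0,-0.3,0],
    [0,-0.2,0],
    [0,0,0],
    [0,0,0],
    [0,0,0],
    [0,0,0],
  ],
  grip=[-1,-1,-1,-1,-1,-1,-1,-1,-1,-1],
)

```text
time: 5.1
ee_pos: [513.9, 47.6, 47.1]
tool_rot: [3.141, -0.001, 0.05]
contact_force: [0.4, -3.0, 6.1]
opening: 0.212
finger_force: 30.0
```

Call:
arm_command(
  turn=[
    [0,0,0],
    [0,0,0],
    [0,0,0],
    [0,0,0],
    [0,0,0],
    [0,0,0],
    [0,0,0],
    [0,0,0],
    [0,0,0],
    [0,0,0],
  ],
  travel=[
    [0,0,0],
    [0,0,0],
    [0,0,0],
    [0,0,0],
    [0,0,-2],
    [0,0,-3],
    [0,0,-4],
    [-2.6,2.9,-1],
    [-2.6,2.9,0],
    [-2.7,2.8,0],
  ],
  grip=[0,0,0,0,0,0,0,0.5,0.5,0.5],
)

```text
time: 6.1
ee_pos: [438.2, -42.8, 147.0]
tool_rot: [3.141, -0.001, 0.05]
contact_force: [0.2, -0.9, 0.2]
opening: 0.724
finger_force: 0.0
```

```bash
python3 - <<'E'
from h import *
d=snap('scene','s2.png'); t=snap('top','t2.png')
a=cv2.resize(d['image'][150:290,280:460,::-1],None,fx=3,fy=3,interpolation=2)
b=cv2.resize(t['image'][180:320,380:480,::-1],None,fx=3,fy=3,interpolation=2)
cv2.imwrite('pics/c3.png',np.hstack([a[:420],b[:420,:260]])); print(observe()['ee_pos'],observe()['opening'])
E
```

```text
[435.43162    -45.90564071 146.29377992] 0.7450343259012309
```

View pics/c3.png

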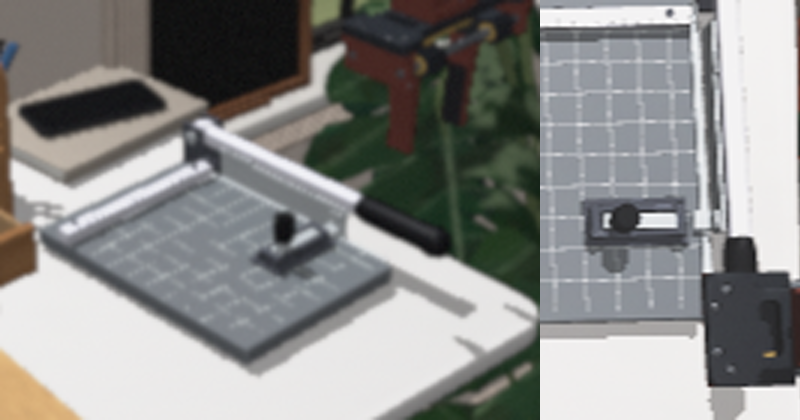

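The picture shows the knob slid left to (626,218), its slot's left side, so the catch is open. The gripper is above the handle.

Call:
arm_command(
  turn=[
    [0,0,0],
    [0,0,0],
    [0,0,0],
    [0,0,0],
    [0,0,0],
    [0,0,0],
    [0,0,0],
    [0,0,0],
    [0,0,0],
    [0,0,0],
  ],
  travel=[
    [0,0,3],
    [0,0,3],
    [0,0,2.5],
    [0,0,2],
    [0,0,1],
    [0,0,0],
    [0,0,0],
    [0,0,0],
    [0,0,0],
    [0,0,0],
  ],
  grip=[0.5,0.5,0.5,0.5,0.5,0.5,-1,-1,-1,-1],
)

```text
time: 7.2
ee_pos: [439.3, -42.2, 32.3]
tool_rot: [3.141, -0.001, 0.05]
contact_force: [-0.6, 0.4, 0.4]
opening: 0.422
finger_force: 0.0
```

Call:
arm_command(
  turn=[
    [0,0,0],
    [0,0,0],
    [0,0,0],
    [0,0,0],
    [0,0,0],
    [0,0,0],
    [0,0,0],
    [0,0,0],
    [0,0,0],
    [0,0,0],
  ],
  travel=[
    [0,0,0],
    [0,0,0],
    [0,0,0],
    [0.03,0,-1.32],
    [0.16,0,-1.84],
    [0.34,0,-2.08],
    [0.5,0,-2.05],
    [0.66,0,-2.0],
    [0.82,0,-1.94],
    [0.97,0,-1.87],
  ],
  grip=[-1,-1,-1,-1,-1,-1,-1,-1,-1,-1],
)

```text
time: 8.2
ee_pos: [473.2, -39.5, 162.8]
tool_rot: [-3.14, 0.001, 0.05]
contact_force: [5.1, 4.1, -9.4]
opening: 0.276
finger_force: 30.2
```

Call:
arm_command(
  turn=[
    [0,0,0],
    [0,0,0],
    [0,0,0],
    [0,0,0],
    [0,0,0],
    [0,0,0],
    [0,0,0],
    [0,0,0],
    [0,0,0],
    [0,0,0],
  ],
  travel=[
    [1.09,0,-1.74],
    [1.23,0,-1.65],
    [1.34,0,-1.55],
    [1.47,0,-1.45],
    [1.57,0,-1.32],
    [1.68,0,-1.2],
    [1.75,0,-1.07],
    [1.84,0,-0.92],
    [1.9,0,-0.77],
    [1.96,0,-0.63],
  ],
  grip=[-1,-1,-1,-1,-1,-1,-1,-1,-1,-1],
)

```text
time: 9.2
ee_pos: [630.1, -32.2, 285.4]
tool_rot: [3.142, 0.005, 0.05]
contact_force: [-6.3, 1.5, 0.8]
opening: 0.278
finger_force: 32.0
```

Call:
arm_command(
  turn=[
    [0,0,0],
    [0,0,0],
    [0,0,0],
    [0,0,0],
    [0,0,0],
    [0,0,0],
    [0,0,0],
    [0,0,0],
    [0,0,0],
    [0,0,0],
  ],
  travel=[
    [0,0,0],
    [0,0,0],
    [0,0,0],
    [0,0,0],
    [0,0,-2.5],
    [0,0,-3.5],
    [0,0,-3.5],
    [-3.5,-3.0,0],
    [-3.5,-3.0,0],
    [-3.5,-3.0,0],
  ],
  grip=[0.3,0.3,0.3,0.3,0.3,0.3,0.3,0.3,0.5,1],
)

```text
time: 10.2
ee_pos: [520.7, 53.0, 380.6]
tool_rot: [3.141, -0.001, 0.049]
contact_force: [-0.2, 0.7, -0.1]
opening: 0.791
finger_force: 0.0
```

```bash
python3 - <<'E'
from h import *
d=snap('scene','s4.png'); o=observe(); print(o['qpos'],o['ee_pos'],o['tool_rot'])
E
```

```text
[ 0.2797691   0.17719103 -0.57038755  1.56969671  0.09548432  1.42321394
 -1.81140058] [515.40847245  59.22754808 381.7202698 ] [-3.14079343e+00  4.36954476e-04  5.69719902e-02]
```

View pics/s4.png

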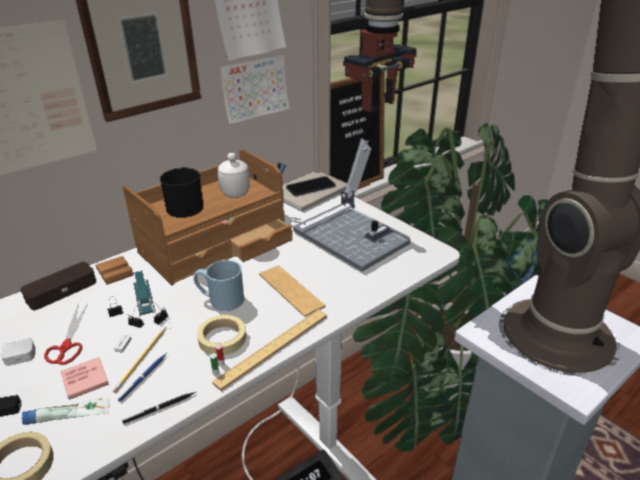

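The scene picture shows the cutting arm raised steeply, from (345,200) to (365,145), with the handle behind the gripper. The board, mug, tape and ruler have not moved. I'll grip the board off-centre, away from the mug.

Call:
arm_command(
  turn=[
    [0,0,0],
    [0,0,0],
    [0,0,0],
    [0,0,0],
    [0,0,0],
    [0,0,0],
    [0,0,-8.24],
    [0,0,-8.24],
    [0,0,-8.24],
    [0,0,-8.24],
  ],
  travel=[
    [-0.67,-4.9,0],
    [-0.67,-4.9,0],
    [-0.67,-4.9,0],
    [-0.67,-4.9,0],
    [-0.67,-4.9,0],
    [-0.67,-4.9,0],
    [0,0,0],
    [0,0,1],
    [0,0,2],
    [0,0,2],
  ],
  grip=[1,1,1,1,1,1,1,1,1,1],
)

```text
time: 11.25
ee_pos: [467.5, 343.8, 330.3]
tool_rot: [3.141, -0.001, 0.631]
contact_force: [0.1, -0.4, -0.2]
opening: 1.003
finger_force: 0.0
```

Call:
arm_command(
  turn=[
    [0,0,-8.24],
    [0,0,-8.24],
    [0,0,-8.24],
    [0,0,-8.24],
    [0,0,-8.24],
    [0,0,-8.24],
    [0,0,-8.24],
    [0,0,-8.24],
    [0,0,-8.24],
    [0,0,-8.24],
  ],
  travel=[
    [0,0,1],
    [0,0,1],
    [0,0,1],
    [0,0,1],
    [0,0,1],
    [0,0,1],
    [0,0,1],
    [0,0,1],
    [0,0,1],
    [0,0,1],
  ],
  grip=[1,1,1,1,1,1,1,1,1,1],
)

```text
time: 12.25
ee_pos: [467.7, 343.3, 230.3]
tool_rot: [3.141, 0.001, 2.069]
contact_force: [0.5, -0.4, -0.6]
opening: 0.996
finger_force: 0.0
```

Call:
arm_command(
  turn=[
    [0,0,-8.24],
    [0,0,-8.24],
    [0,0,-8.24],
    [0,0,-8.24],
    [0,0,-8.24],
    [0,0,-8.24],
    [0,0,-8.24],
    [0,0,0],
    [0,0,0],
    [0,0,0],
  ],
  travel=[
    [0,0,1],
    [0,0,1],
    [0,0,1],
    [0,0,1],
    [0,0,1],
    [0,0,1],
    [0,0,1],
    [0,0,0],
    [0,0,0],
    [0,0,0],
  ],
  grip=[1,1,1,1,1,1,1,1,1,1],
)

```text
time: 13.25
ee_pos: [467.7, 344.0, 161.3]
tool_rot: [3.141, 0.001, 3.067]
contact_force: [-0.2, 0.3, 0.4]
opening: 0.997
finger_force: 0.0
```

Call:
arm_command(
  turn=[
    [0,0,0],
    [0,0,0],
    [0,0,0],
    [0,0,0],
    [0,0,0],
    [0,0,0],
    [0,0,0],
    [0,0,0],
    [0,0,0],
    [0,0,0],
  ],
  travel=[
    [0,0.4,4],
    [0,0,4],
    [0,0,3],
    [0,0,2],
    [0,0,1.5],
    [0,0,1],
    [0,0,0.35],
    [0,0,0],
    [0,0,0],
    [0,0,0],
  ],
  grip=[1,1,1,1,1,1,1,1,-1,-1],
)

```text
time: 14.25
ee_pos: [468.2, 348.2, 3.0]
tool_rot: [3.141, 0.001, 3.07]
contact_force: [0.5, 0.5, 0.1]
opening: 0.856
finger_force: 0.0
```

Call:
arm_command(
  turn=[
    [0,0,0],
    [0,0,0],
    [0,0,0],
    [0,0,0],
    [0,0,0],
    [0,0,0],
    [0,0,0],
    [0,0,0],
    [0,0,0],
    [0,0,0],
  ],
  travel=[
    [0,0,0],
    [0,0,0],
    [0,0,0],
    [0,0,0],
    [0,0,-1],
    [0,0,-1],
    [0,0,-1],
    [0,0,0],
    [0,0,0],
    [0,0,0],
  ],
  grip=[-1,-1,-1,-1,-1,-1,-1,-1,-1,-1],
)

```text
time: 15.25
ee_pos: [467.8, 347.6, 31.9]
tool_rot: [-3.141, -0.0, 3.07]
contact_force: [-0.4, -0.1, -0.6]
opening: 0.675
finger_force: 30.0
```

Call:
arm_command(
  turn=[
    [0,0,8.31],
    [0,0,8.31],
    [0,0,8.31],
    [0,0,8.31],
    [0,0,8.31],
    [0,0,8.31],
    [0,0,8.31],
    [0,0,8.31],
    [0,0,8.31],
    [0,0,8.31],
  ],
  travel=[
    [0,0,-2],
    [0,0,-2],
    [0,0,-2],
    [0,0,-2],
    [0,0,-1],
    [0,0,-0.5],
    [0,0,0],
    [0,0,0],
    [0,0,0],
    [0,0,0],
  ],
  grip=[-1,-1,-1,-1,-1,-1,-1,-1,-1,-1],
)

```text
time: 16.25
ee_pos: [467.6, 347.6, 126.7]
tool_rot: [-3.141, 0.0, 1.614]
contact_force: [-0.1, -0.8, -0.8]
opening: 0.674
finger_force: 30.0
```

Call:
arm_command(
  turn=[
    [0,0,0],
    [0,0,0],
    [0,0,0],
    [0,0,0],
    [0,0,0],
    [0,0,0],
    [0,0,0],
    [0,0,0],
    [0,0,0],
    [0,0,0],
  ],
  travel=[
    [-4.0,0,0],
    [-4.0,0,0],
    [-4.0,0,0],
    [-4.0,0,0],
    [-3.7,2,0],
    [-3.3,2.5,0],
    [-3.3,3,0],
    [0,3.5,0],
    [0,2,0],
    [0,0,0],
  ],
  grip=[-1,-1,-1,-1,-1,-1,-1,-1,-1,-1],
)

```text
time: 17.25
ee_pos: [611.1, 90.9, 125.7]
tool_rot: [-3.139, -0.001, 1.617]
contact_force: [-0.4, -0.2, -0.6]
opening: 0.674
finger_force: 29.9
```

```bash
python3 - <<'E'
from h import *
d=snap('scene','s5.png');t=snap('top','t5.png'); o=observe(); print(o['ee_pos'],o['tool_rot'],o['qpos'],o['opening'])
a=cv2.resize(d['image'][90:290,250:450,::-1],None,fx=2,fy=2,interpolation=2)
b=cv2.resize(t['image'][160:310,335:485,::-1],(400,400),interpolation=2)
cv2.imwrite('pics/c5.png',np.hstack([a,b]))
E
```

```text
[609.84381445  92.0071233  126.46773757] [-3.14082770e+00 -4.62122071e-04  1.62076704e+00] [ 0.37898164  0.66418817 -0.89842118  1.67402862  0.57437466  1.08971737
 -0.64221733] 0.6730057301772036
```

View pics/c5.png

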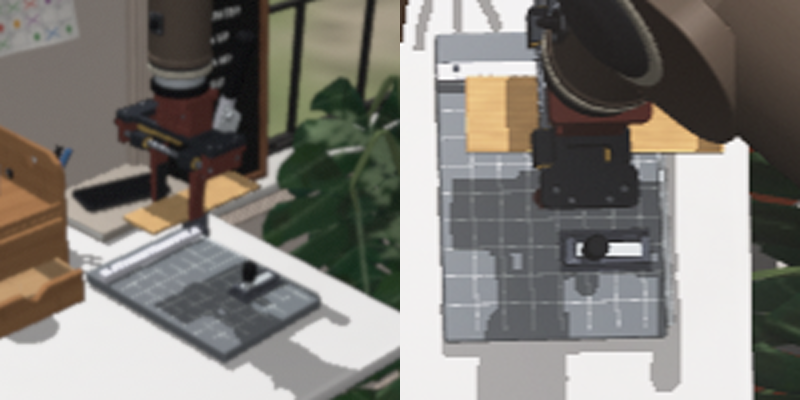

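Left: the strip is held level over the bed, with the raised arm visible right of the gripper at (235,115). Right: the strip lies across the bed at rows 78–152. The robot's forearm covers the raised handle's area, so I'll check that clearance.

```bash
python3 - <<'E'
from h import *
a=cv2.imread('pics/s5.png')[0:300,300:640]; b=cv2.imread('pics/t5.png')[130:430,340:640]
b=cv2.resize(b,(400,400)); a=cv2.resize(a,(400,353)); a=np.vstack([a,np.zeros((47,400,3),np.uint8)])
cv2.imwrite('pics/c6.png',np.hstack([a,b]))
d=np.load('pics/scene.npz')
X=lambda x,y,z:(577.8+x*.9988-y*.05,82+x*.05+y*.9988,z)
for p in [X(119,-117,50),X(52,-117,291),X(38,-117,339)]:
    print(proj(d,p), (proj(d,p)-[300,0])*400/340)
E
```

```text
[347.05307906 193.41821138] [ 55.3565636  227.55083692]
[367.36652369 121.38050509] [ 79.25473375 142.80059423]
[372.20648887 104.94301797] [ 84.94881043 123.46237408]
```

View pics/c6.png

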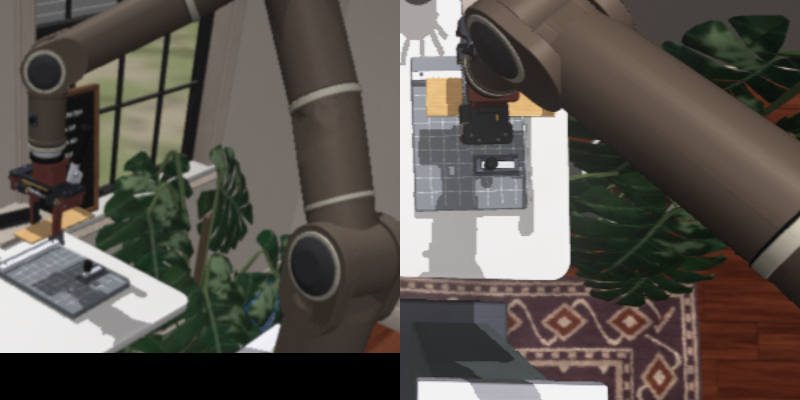

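The left picture puts the wrist joint at (45,72), about 400 mm above the TCP, with the forearm rising away from it. That clears the raised handle, so I'll lower the strip.

Call:
arm_command(
  turn=[
    [0,0,0],
    [0,0,0],
    [0,0,0],
    [0,0,0],
    [0,0,0],
    [0,0,0],
    [0,0,0],
    [0,0,0],
    [0,0,0],
    [0,0,0],
  ],
  travel=[
    [0,0,2],
    [0,0,2],
    [0,0,2],
    [0,0,1.5],
    [0,0,1],
    [0,0,0.6],
    [0,0,0.4],
    [0,0,0.3],
    [0,0,0],
    [0,0,0],
  ],
  grip=[-1,-1,-1,-1,-1,-1,-1,-1,-1,-1],
)

```text
time: 18.35
ee_pos: [610.8, 91.6, 29.5]
tool_rot: [3.141, -0.0, 1.62]
contact_force: [-0.2, 0.5, -0.3]
opening: 0.675
finger_force: 29.9
```

Call:
arm_command(
  turn=[
    [0,0,0],
    [0,0,0],
    [0,0,0],
    [0,0,0],
    [0,0,0],
    [0,0,0],
    [0,0,0],
    [0,0,0],
    [0,0,0],
    [0,0,0],
  ],
  travel=[
    [0,0,0.15],
    [0,0,0.15],
    [0,0,0.1],
    [0,0,0],
    [0,0,0],
    [0,0,0],
    [0,0,0],
    [0,0,0],
    [0,0,0],
    [0,0,0],
  ],
  grip=[-1,-1,-1,-1,-1,0.5,0.5,0.5,0.5,0.5],
)

```text
time: 19.35
ee_pos: [610.5, 91.5, 25.2]
tool_rot: [3.142, 0.0, 1.62]
contact_force: [0.6, 0.4, -0.3]
opening: 0.749
finger_force: 0.0
```

Call:
arm_command(
  turn=[
    [0,0,0],
    [0,0,0],
    [0,0,0],
    [0,0,8.2],
    [0,0,8.2],
    [0,0,8.2],
    [0,0,8.2],
    [0,0,8.2],
    [0,0,8.2],
    [0,0,8.2],
  ],
  travel=[
    [0,0,-2],
    [0,0,-4],
    [0,0,-4],
    [0,0,0],
    [0,0,0],
    [0,0,0],
    [0,0,0],
    [0,0,0],
    [0,0,0],
    [0,0,0],
  ],
  grip=[0.5,0.5,0.5,1,1,1,1,1,1,1],
)

```text
time: 20.35
ee_pos: [610.4, 91.6, 125.2]
tool_rot: [3.142, -0.0, 0.612]
contact_force: [-0.2, -0.4, 0.1]
opening: 1.0
finger_force: 0.0
```

Call:
arm_command(
  turn=[
    [0,0,8.15],
    [0,0,8.15],
    [0,0,8.15],
    [0,0,8.15],
    [0,0,0],
    [0,0,0],
    [0,0,0],
    [0,0,0],
    [0,0,0],
    [0,0,0],
  ],
  travel=[
    [0,0,0],
    [0,0,0],
    [0,0,0],
    [0,0,0],
    [-2.5,0,0],
    [-2.5,0,0],
    [0,0,0],
    [0,0,0],
    [0,0,0],
    [0,0,0],
  ],
  grip=[1,1,1,1,1,1,1,1,1,1],
)

```text
time: 21.35
ee_pos: [561.3, 89.1, 125.1]
tool_rot: [-3.141, -0.0, 0.049]
contact_force: [0.7, -0.3, 0.2]
opening: 0.999
finger_force: 0.0
```

```bash
cat > m.py <<'E'
from h import *
import sys
d=snap('scene','sm.png'); o=observe(); print(o['ee_pos'],o['tool_rot'],o['opening'],o['time'])
t=snap('top','tm.png')
O=np.array([577.8,82]);X=np.array([.9988,.05]);Y=np.array([-.05,.9988])
for n,e in(('scene',d),('top',t)):
    hsv=cv2.cvtColor(e['image'],cv2.COLOR_RGB2HSV); m=cv2.inRange(hsv,(8,70,90),(26,255,255))
    c=[proj(e,[*(O+a*X+b*Y),28]) for a,b in((-20,-140),(-20,100),(95,100),(95,-140))]
    k=np.zeros_like(m); cv2.fillPoly(k,[np.int32(c)],255); m&=k
    cs,_=cv2.findContours(m,0,1)
    cs=[c for c in cs if cv2.contourArea(c)>15]
    for c in cs:
        W=np.array([onz(e,*p[0],28)[:2]-O for p in c.astype(float)]); L=np.c_[W@X,W@Y].astype(np.float32)
        print(n,cv2.contourArea(c),'local min',L.min(0),'max',L.max(0),'rect',cv2.minAreaRect(L))
E
python3 m.py
```

```text
[561.16845841  89.1172836  125.05020771] [-3.14129288e+00 -1.97672530e-04  4.86042236e-02] 1.0024908252405822 21.4
scene 787.0 local min [  -5.0515485 -118.00798  ] max [63.990723 83.002235] rect ((28.85393524169922, -17.76673126220703), (200.87954711914062, 65.7458267211914), 88.2220687866211)
top 36.5 local min [51.981583  9.72827 ] max [62.29205  46.626404] rect ((57.10368347167969, 28.302751541137695), (36.911293029785156, 9.394567489624023), 88.47006225585938)
```

Call:
arm_command(
  turn=[
    [0,0,0],
    [0,0,0],
    [0,0,0],
    [0,0,0],
    [0,0,0],
    [0,0,0],
    [0,0,0],
    [0,0,0],
    [0,0,0],
    [0,0,0],
  ],
  travel=[
    [0,0,3],
    [0,0,3],
    [0,0,2],
    [0,0,1],
    [0,0,0.6],
    [0,0,0.4],
    [0,0,0],
    [0.3,0,0],
    [0.3,0,0],
    [0.3,0,0],
  ],
  grip=[1,1,1,1,1,1,1,1,1,1],
)

```text
time: 22.45
ee_pos: [570.2, 89.5, 25.7]
tool_rot: [3.142, -0.001, 0.049]
contact_force: [-0.4, -0.1, 0.4]
opening: 1.001
finger_force: 0.3
```

Call:
arm_command(
  turn=[
    [0,0,0],
    [0,0,0],
    [0,0,0],
    [0,0,0],
    [0,0,0],
    [0,0,0],
    [0,0,0],
    [0,0,0],
    [0,0,0],
    [0,0,0],
  ],
  travel=[
    [0.2,0,0],
    [0.2,0,0],
    [0.2,0,0],
    [0.2,0,0],
    [0.2,0,0],
    [0.2,0,0],
    [0.2,0,0],
    [0.2,0,0],
    [0,0,0],
    [0,0,0],
  ],
  grip=[1,1,1,1,1,1,1,1,1,1],
)

```text
time: 23.45
ee_pos: [585.6, 90.3, 25.1]
tool_rot: [-3.142, -0.0, 0.049]
contact_force: [-0.2, -0.1, -0.7]
opening: 1.002
finger_force: 0.0
```

Call:
arm_command(
  turn=[
    [0,0,0],
    [0,0,0],
    [0,0,0],
    [0,0,0],
    [0,0,0],
    [0,0,0],
    [0,0,0],
    [0,0,0],
    [0,0,0],
    [0,0,0],
  ],
  travel=[
    [0.1,0,0],
    [0.1,0,0],
    [0.1,0,0],
    [0.1,0,0],
    [0.05,0,0],
    [0,0,0],
    [0,0,0],
    [0,0,0],
    [0,0,0],
    [0,0,0],
  ],
  grip=[1,1,1,1,1,1,1,1,1,1],
)

```text
time: 24.45
ee_pos: [590.1, 90.5, 25.2]
tool_rot: [3.142, -0.0, 0.049]
contact_force: [0.0, 0.4, 0.2]
opening: 0.994
finger_force: 0.0
```

```bash
python3 m.py
```

```text
[590.05204051  90.5124753   25.16653117] [ 3.14157638e+00 -8.55105597e-05  4.89161759e-02] 0.9995279301880458 24.5
scene 206.0 local min [18.893824   6.2585335] max [81.90011  83.500885] rect ((50.39814758300781, 44.87465286254883), (62.995243072509766, 77.25239562988281), 0.019239144399762154)
scene 60.5 local min [  18.159866 -115.89784 ] max [ 62.11068  -67.718956] rect ((30.241853713989258, -98.63591766357422), (31.366004943847656, 63.509483337402344), 37.85231018066406)
scene 280.0 local min [ 18.463854 -97.03571 ] max [81.47048  31.182474] rect ((51.896942138671875, -31.42578887939453), (53.505672454833984, 130.87464904785156), 44.09994125366211)
top 130.5 local min [61.86087 24.96996] max [83.49319 78.57749] rect ((73.04518127441406, 51.89965057373047), (53.31094741821289, 21.21601104736328), 88.46722412109375)
```

Call:
arm_command(
  turn=[
    [0,0,0],
    [0,0,0],
    [0,0,0],
    [0,0,0],
    [0,0,0],
    [0,0,0],
    [0,0,0],
    [0,0,0],
    [0,0,0],
    [0,0,0],
  ],
  travel=[
    [0.05,0,0],
    [0.05,0,0],
    [0.05,0,0],
    [0.05,0,0],
    [0,0,0],
    [0,0,0],
    [0,0,0],
    [0,0,0],
    [0,0,0],
    [0,0,0],
  ],
  grip=[1,1,1,1,1,1,1,1,1,1],
)

```text
time: 25.55
ee_pos: [590.5, 90.6, 25.0]
tool_rot: [3.141, 0.003, 0.049]
contact_force: [-6.3, 0.5, 5.1]
opening: 0.998
finger_force: 3.3
```

Call:
arm_command(
  turn=[
    [0,0,0],
    [0,0,0],
    [0,0,0],
    [0,0,0],
    [0,0,0],
    [0,0,0],
    [0,0,0],
    [0,0,0],
    [0,0,0],
    [0,0,0],
  ],
  travel=[
    [0.05,0,0],
    [0.05,0,0],
    [0,0,0],
    [0,0,0],
    [0,0,0],
    [0,0,0],
    [0,0,0],
    [0,0,0],
    [0,0,0],
    [0,0,0],
  ],
  grip=[1,1,1,1,1,1,1,1,1,1],
)

```text
time: 26.55
ee_pos: [590.5, 90.7, 24.9]
tool_rot: [3.141, 0.005, 0.049]
contact_force: [-9.6, -0.1, 7.2]
opening: 0.997
finger_force: 4.8
```

Fence contact is confirmed: x stalled at 9.6 N. I'll back off, rise and check.

Call:
arm_command(
  turn=[
    [0,0,0],
    [0,0,0],
    [0,0,0],
    [0,0,0],
    [0,0,0],
    [0,0,0],
    [0,0,0],
    [0,0,0],
    [0,0,0],
    [0,0,0],
  ],
  travel=[
    [-0.3,0,0],
    [-0.5,0,0],
    [-0.8,0,0],
    [0,0,-1],
    [0,0,-4],
    [0,0,-4],
    [-3,-3,-2],
    [-3.5,-3,0],
    [-3.5,-3,0],
    [0,0,0],
  ],
  grip=[1,1,1,1,1,1,1,1,1,1],
)

```text
time: 27.55
ee_pos: [468.6, 179.2, 136.6]
tool_rot: [-3.141, -0.0, 0.057]
contact_force: [0.4, -0.9, -0.3]
opening: 0.997
finger_force: 0.0
```

Call:
arm_command(
  turn=[
    [0,0,0],
    [0,0,0],
    [0,0,0],
    [0,0,0],
    [0,0,0],
    [0,0,0],
    [0,0,0],
    [0,0,0],
    [0,0,0],
    [0,0,0],
  ],
  travel=[
    [-1,-4,-2],
    [-1,-4,-2],
    [0,-4,0],
    [0,-4,0],
    [0,-4,0],
    [0,0,0],
    [0,0,0],
    [0,0,0],
    [0,0,0],
    [0,0,0],
  ],
  grip=[1,1,1,1,1,1,1,1,1,1],
)

```text
time: 28.55
ee_pos: [443.7, 372.4, 175.3]
tool_rot: [3.141, -0.001, 0.047]
contact_force: [-1.0, 0.7, -0.5]
opening: 1.002
finger_force: 0.0
```

```bash
python3 m.py; python3 - <<'E'
import cv2,numpy as np
a=cv2.resize(cv2.imread('pics/sm.png')[90:290,270:470],(400,400),interpolation=2)
b=cv2.resize(cv2.imread('pics/tm.png')[150:310,330:490],(400,400),interpolation=2)
cv2.imwrite('pics/c7.png',np.hstack([a,b]))
E
```

```text
[443.59923534 372.63283768 175.31050531] [ 3.14125738e+00 -4.55432050e-04  4.73499233e-02] 1.000422196614791 28.6
scene 724.5 local min [  18.159866 -115.79299 ] max [84.60049 83.49154] rect ((50.79885482788086, -15.974647521972656), (66.3332290649414, 199.31631469726562), 0.3955004811286926)
top 2098.0 local min [  23.159487 -118.663345] max [83.86442 79.67967] rect ((53.496925354003906, -19.529991149902344), (198.32479858398438, 60.0920524597168), 89.76756286621094)
```

View pics/c7.png

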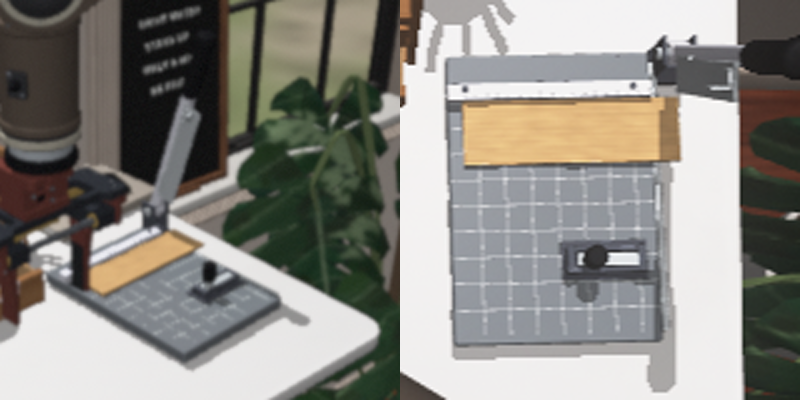

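The final picture shows the strip flat against the fence (right: rows 98–165, columns 463–680), its end past the cutting edge. The arm is raised, the knob is open at (595,256), and the gripper is clear. The measured centre is about (-30.5, +80.5) mm from trim_corner.

```bash
python3 -c "
from rig import hand_in; print(hand_in())"
```

```text
the job is handed in; nothing more can be done
None
```

The job is handed in, with no verdict returned: the catch is open, the cutting arm is up at about 1.3 rad, and the strip lies flat and square against the fence, its end about 19–20 mm past the cutting edge.

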